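Nudge a lamp foot to the hidden stop and press on its felt pad

ROBOT

A 6-joint arm with a two-finger parallel gripper is mounted at the origin on the work surface. World frame = base frame: x ahead of the robot, y to its left, z up, the work surface at z = 0. Lengths are in m, angles in rad, forces in N, time in s.
With the tool pointing down it reaches from about 0.325 to 1 m from the base axis. Payload 5.1 kg.
Tool frame: the origin (TCP) lies between the finger pads; the fingertips stand ahead of it and the grasp point (between the pads) lies 11 mm behind it (tip_extent is the z of the fingertips in the tool frame, in m); z points along the fingers, y is the direction in which the jaws open and shut (so a half turn about z gives the same grasp; the last joint's range is limited). The gripper opens to 85 mm and grips with 20 to 120 N. Pads are 22 mm wide; open, the fingers measure 114 mm over their backs; the gripper's body (76 mm by 85 mm) begins 54 mm behind the grasp point. The pads swing forward as they close: fully open they stand 13 mm farther back than shut.
Start: joints at [-1.212, 0.124, 1.65, -0, 1.367, -0.083], TCP at [0.278, -0.588, 0.239] pointing down, gripper open.
Joint ranges: [-2.61, 2.61], [-1.02, 2.33], [0.03, 2.71], [-1.35, 4.49], [0.32, 2.68], [-2.91, 2.91]. Speed limits (rad/s): [2.57, 2.57, 3.14, 3.14, 3.14, 3.14].

INTERFACE

Orientations are given as a unit quaternion [w, x, y, z].
In Python, from workcell import move_to, movel, move_joints, grip, dwell, inverse_kinematics, observe, grab_frame, camera_model, PlanningError, finish_job, tip_extent gives the robot as it stands. The module is installed in compiled form; this text tells all that it offers. Calls block until the motion is done:
- move_to(position, orientation): joint-space move of the TCP to a pose.
- movel(position, rotation=None, vel=0.15, threshold=None): straight line of the TCP; rotation=None keeps the orientation; vel is the mean speed in m/s. With threshold (N) it stops when the force on the tool has changed by that much, and returns True; else False.
- move_joints(angles): joint-space move.
- grip(opening, newtons=None): finger opening in m; newtons is the grip in N (None keeps the last); returns when the fingers have stopped.
- dwell(seconds).
- inverse_kinematics(position, orientation): joint angles nearest the present ones, or None.
- observe(): the state.
- grab_frame(name): name is "side" or "top"; returns (picture, depth): 480x640x3 uint8, red, green, blue; 480x640 float32, m along the optical axis (not along the pixel's ray), 0 where there is no reading.
- camera_model(name): a dict with "K" (3x3 intrinsics, pixels), "position" and "orientation" of the camera in the world. Camera axes: x right, y down, z forward; pixel columns grow to the right and rows downward; lengths in m; the calibration is good to about 2 mm. A picture is of the moment at which its call begins. camera_model takes no time and is no camera call.
A pose or a line that the arm cannot do raises PlanningError and nothing moves.
- finish_job(): hands the job in, once; it reports no verdict.
The state is a dict: "clock": time; "joint_pos": joint angles; "qvel": joint speeds; "tau": joint torques, N m; "tool_pos": TCP position; "orientation": TCP orientation; "contact_force": force on the tool from outside, world axes, zero at the start; "moment": the same for the moment, N m; "width": finger opening in m.
Only numpy, scipy, OpenCV 4.12 (cv2) and the standard library are available. Lean on these libraries where they do the work, as an engineer would, in place of code of your own. Each camera call takes 0.05 s, during which the arm holds its last target.

TASK

Use the tapping bar to nudge the upturned lamp foot gently along the channel of the pad press until it rests against the stop hidden in the tunnel, without shifting the stop or touching the foot with the gripper. Then push the sprung platen down until it lies level on the foot, so that the felt pad sticks, and let it spring up again. Finish with the bar lying on the bench, and leave the other lamp parts alone.

Things in the scene. Friction and masses are not known exactly. Their poses are not given: they have to be found in the camera images.
- press: Pad press fixed to the bench: dark base plate 340 x 140 x 8 mm with an open channel 103 mm wide between aluminium rails (tops 26 mm above the bench), leading into a grey tunnel 130 mm long (31 mm high inside, top 47 mm above the bench). Origin: on the bench under the middle of the tunnel's mouth; +x along the channel into the tunnel, z up. Base plate from x = -210, rails from -200 mm.
- press_mouth (a point): Middle of the tunnel's mouth, on the channel floor (8 mm above the bench); axes as the press. Inside the tunnel, out of sight, a steel stop block stands across the channel. Its face lies 20 to 50 mm inside the mouth, at a different place each time (its pose is not given). The stop is held by friction only: it slips when pushed with more than about 18 N.
- bar_center (a point): Wooden tapping bar, 200 mm long, 0.22 kg, lying on the bench; its centre, half-way up (22 mm above its underside). +x points along the bar to its head, z up. Grip: pale bar 26 mm wide and 26 mm high, x = -80 to +62 mm. Head 50 mm wide, 44 mm high, +62 to +100 mm, with an orange tapping face at +100 mm. Foot block 40 mm wide, 44 mm high, -100 to -80 mm.
- platen_push (a point): Black strip on the press's yellow platen, where it is pushed down: on the upper face, 9 mm from the free edge. Platen 79 x 104 x 8 mm with a 4 mm rubber pad below, overhanging the channel; hinge across the channel, 4 mm before the tunnel's mouth, 43 mm above the bench. Level, this point is 47 mm above the bench and 78 mm before the mouth.
- foot_center (a point): Upturned round lamp foot, cream, 100 mm across, 27 mm high in all (24 mm foot plus a thin grey felt disc of 90 mm on top), about 0.35 kg, lying in the channel. This point is its centre, half-way up (13.5 mm above its underside). It slides on the channel floor with 1.5 mm play on each side; pushing it takes 1 to 4 N.
- platen (a joint): Hinge angle of the platen, rad: 0.6 = fully up (its spring holds it there), 0 = level, its pad lying on the felt of the foot (with no foot below it can go down to -0.08). Pushing the black strip down to level takes about 6 N; let go, it springs up again.
- lamp: Bystander: ribbed cream lamp body, 140 mm across, 335 mm high. Origin under its centre.
- carton: Bystander: white bulb carton 60 x 60 x 110 mm, standing. Origin under its centre.
- harp: Bystander: steel lamp harp lying flat, 210 x 110 mm, 8 mm high. Origin at its middle.
Things that resemble listed ones, but are neither listed nor needed, are in the scene too. What is shaped like the part that bears foot_center but brown is not meant. What is shaped like the part that bears bar_center but green is not meant.

How it is judged:
On the way, in this order (a step that is already met when the one before it is completed fails the run):
1. the foot rests against the hidden stop (gap under 2.5 mm) (horizontal distance between foot_center and stop_face below 0.0525 m), for 0.2 s.
2. the platen is pressed level on the foot (within 0.06 rad, pressing it with over 2 N) while the foot rests against the stop (value of joint platen between -0.05 and 0.06 rad and contact force between platen and foot above 2 N and horizontal distance between foot_center and stop_face below 0.0525 m), for 0.2 s.
At the end, for the whole second after the job is handed in: The foot is at rest against the stop (gap under 2.5 mm), the platen is up again (over 0.5 rad), and the bar lies still on the bench, off the press (centre lower than 27 mm) (horizontal distance between foot_center and stop_face below 0.0525 m and linear speed of each of foot, bar below 0.01 m/s and value of joint platen above 0.5 rad and height (world z) of bar_center below 0.027 m); the robot touches nothing.
It fails at once if the stop is shifted by more than 6 mm (distance of stop_face from where it was at the start of the episode above 0.006 m).
It fails at once if the fingers touch the foot (contact force between the fingers and foot above 0.5 N).
It fails at once if the foot is knocked (faster than 0.3 m/s) (linear speed of foot above 0.3 m/s).
It fails at once if a bystander is moved by more than 20 mm (distance of any of lamp, carton, harp from where it was at the start of the episode above 0.02 m).
It also fails if it takes over 67 s, if anything falls off the work surface, if the arm or the gripper's body presses on something with over 40 N, if the wrist force passes 120 N, or if a joint passes its speed limit or range.

## Working session

There is one attempt and no reset: what is moved stays moved. The work goes in short steps, each a Python script; the robot and the scene stay as the last script left them, time stands still between calls to the robot, and variables do not carry over. Pictures are saved under pics/ and viewed, and the job is handed in when it is done.

```bash
mkdir -p pics; ls; python3 - <<'E'
from workcell import *
import cv2,numpy as np
for n in("side","top"):
    im,d=grab_frame(n); cv2.imwrite(f"pics/{n}0.png",im[:,:,::-1]); np.save(f"{n}0.npy",d); np.save(f"{n}0im.npy",im)
    print(n,camera_model(n))
print(observe(),tip_extent)
E
```

```text
pics
side {'K': array([[500.98414739,   0.        , 316.76496682],
       [  0.        , 500.98414739, 233.64104904],
       [  0.        ,   0.        ,   1.        ]]), 'position': array([0.14671074, 1.04236939, 0.88482358]), 'orientation': array([ 0.0938412 , -0.18377978,  0.88143614, -0.42484016])}
top {'K': array([[600.69190782,   0.        , 312.25431249],
       [  0.        , 600.69190782, 240.02298643],
       [  0.        ,   0.        ,   1.        ]]), 'position': array([0.3889317 , 0.10179194, 1.29661946]), 'orientation': array([ 0.04795165, -0.70085697,  0.70988655, -0.05060862])}
{'clock': 0.1, 'joint_pos': array([-1.21158266e+00,  1.24457753e-01,  1.65151024e+00, -1.04935421e-05,
        1.36748653e+00, -8.25978173e-02]), 'qvel': array([-4.11743459e-04, -3.99609461e-04, -3.79087724e-03, -1.51714544e-03,
       -8.56201908e-05,  2.18893038e-03]), 'tau': array([ 2.56510493e-04, -4.24929929e+01, -3.66654289e+01, -3.07674031e-05,
        3.87822365e-03,  2.71451802e-05]), 'tool_pos': array([ 0.2777143 , -0.58710983,  0.23818044]), 'orientation': array([-9.21334199e-04,  9.75698734e-01,  2.19114386e-01, -1.33433864e-04]), 'contact_force': array([-0.59584566,  0.10146692, -0.26645697]), 'moment': array([-0.03378702, -0.01144928, -0.02935441]), 'width': 0.08532578386807071} 0.008
```

View pics/side0.png

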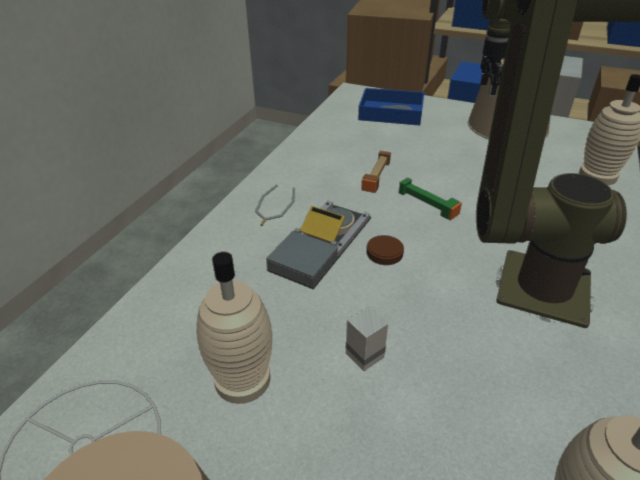

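View pics/top0.png

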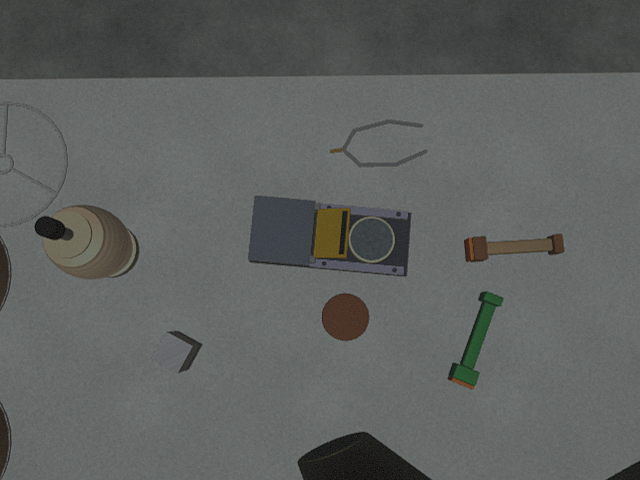

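The side view shows the press at about (320,240), with the brown decoy foot at (385,249), the wooden bar at (377,172) and the green decoy bar at (430,197). In the top view the tunnel is at (283,230), the platen at (332,232), the foot at (371,240) and the wooden bar runs from (466,249) to (563,244), with its head towards the press. Next I'll measure these from depth.

```bash
cat > h.py <<'E'
import numpy as np,cv2
from scipy.spatial.transform import Rotation as R
from workcell import camera_model
def cloud(n,d):
    c=camera_model(n);K=c["K"];q=c["orientation"];M=R.from_quat([q[1],q[2],q[3],q[0]]).as_matrix()
    v,u=np.mgrid[:480,:640]
    P=np.stack([(u-K[0,2])/K[0,0]*d,(v-K[1,2])/K[1,1]*d,d],-1)
    return P@M.T+c["position"]
def proj(n,P):
    c=camera_model(n);K=c["K"];q=c["orientation"];M=R.from_quat([q[1],q[2],q[3],q[0]]).as_matrix()
    p=(np.asarray(P)-c["position"])@M; p=p@K.T
    return p[...,:2]/p[...,2:]
E
python3 - <<'E'
from h import *
for n in("top","side"):
    d=np.load(n+"0.npy");im=np.load(n+"0im.npy");P=cloud(n,d)
    hsv=cv2.cvtColor(im,cv2.COLOR_RGB2HSV)
    pts={"top":dict(table=(450,320),tunnel=(283,230),foot=(371,240),platen=(325,235),base=(403,262),railB=(380,268),grip=(520,246),head=(480,248),ftb=(557,243)),
     "side":dict(table=(300,330),foot=(347,214),platen=(322,225),tunnel=(305,250),head=(371,180),grip=(378,168))}[n]
    for k,(u,v) in pts.items(): print(n,k,P[v-1:v+2,u-1:u+2].reshape(-1,3).mean(0).round(4),hsv[v,u],im[v,u])
    if n=="top":
        z=P[...,2]; 
        import sys
        for nm,(u0,u1,v0,v1),zr in [("press",(235,425,180,290),(.005,.1)),("tunnel",(240,318,185,275),(.04,.055)),("bar",(455,575,225,270),(.012,.06)),("bartop",(455,575,225,270),(.037,.06)),("felt",(345,402,212,268),(.031,.045))]:
            m=np.zeros(z.shape,np.uint8);m[v0:v1,u0:u1]=((z>zr[0])&(z<zr[1]))[v0:v1,u0:u1]
            Q=P[m>0];r=cv2.minAreaRect((Q[:,:2]*1000).astype(np.float32))
            print(nm,m.sum(),r,"zmed",np.median(Q[:,2]).round(4),"mean",Q.mean(0).round(4))
E
python3 - <<'E'
import cv2
a=cv2.imread('pics/top0.png')[180:290,230:430];cv2.imwrite('pics/t1.png',cv2.convertScaleAbs(cv2.resize(a,None,fx=4,fy=4,interpolation=2),alpha=1.6))
a=cv2.imread('pics/top0.png')[210:400,440:580];cv2.imwrite('pics/t2.png',cv2.convertScaleAbs(cv2.resize(a,None,fx=3,fy=3,interpolation=2),alpha=1.6))
E
```

```text
top table [ 3.943e-01 -1.969e-01  3.000e-04] [ 90   5 110] [108 110 110]
top tunnel [0.5868 0.1574 0.0447] [104  37  75] [64 70 75]
top foot [ 0.5647 -0.0289  0.0335] [107  31  74] [65 69 74]
top platen [0.5724 0.0694 0.0621] [ 22 175  99] [99 81 31]
top base [ 0.5197 -0.0996  0.006 ] [113  41  56] [47 49 56]
top railB [ 0.5056 -0.0472  0.0255] [117  29  98] [87 88 98]
top grip [ 0.5477 -0.3445  0.0347] [18 90 94] [94 81 61]
top head [ 0.5435 -0.257   0.0428] [12 92 78] [78 61 50]
top ftb [ 0.552  -0.4198  0.0434] [ 14 110  81] [81 62 46]
press 10245 ((583.33251953125, 60.062286376953125), (410.6452941894531, 239.7054901123047), 89.30630493164062) zmed 0.0434 mean [0.5734 0.0621 0.0402]
tunnel 4127 ((585.7217407226562, 152.97622680664062), (144.17294311523438, 139.73745727539062), 84.04645538330078) zmed 0.0461 mean [0.5846 0.1575 0.0462]
bar 1589 ((547.0103759765625, -333.31317138671875), (49.71368408203125, 201.89501953125), 2.9857795238494873) zmed 0.0361 mean [ 0.5455 -0.3249  0.0364]
bartop 719 ((546.5709228515625, -333.39398193359375), (49.52553939819336, 201.87936401367188), 2.595841646194458) zmed 0.0423 mean [ 0.5456 -0.3104  0.0421]
felt 1387 ((570.4692993164062, -38.694496154785156), (105.63491821289062, 114.26221466064453), 1.8159507513046265) zmed 0.0343 mean [ 0.5664 -0.0297  0.0345]
side table [ 0.4966  0.3648 -0.    ] [ 66  16 157] [147 157 149]
side foot [ 0.5434 -0.0519  0.0348] [90 25 93] [84 93 93]
side platen [0.5717 0.0634 0.0678] [ 24 160 140] [140 122  52]
side tunnel [0.5811 0.1527 0.0464] [90 26 97] [87 97 97]
side head [ 0.5356 -0.2387  0.0428] [ 12 175 130] [130  78  41]
side grip [ 0.5422 -0.3295  0.0344] [ 20  90 136] [136 120  88]
```

View pics/t1.png

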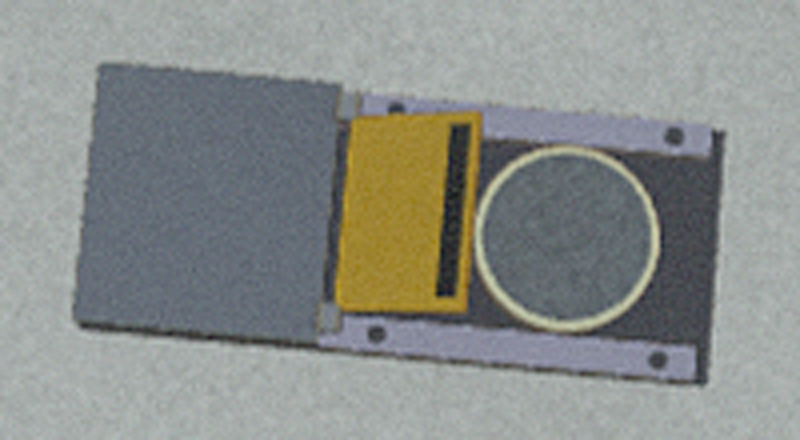

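```bash
python3 - <<'E'
import cv2
a=cv2.imread('pics/side0.png')[190:295,255:385];cv2.imwrite('pics/s1.png',cv2.convertScaleAbs(cv2.resize(a,None,fx=5,fy=5,interpolation=2),alpha=1.3))
a=cv2.imread('pics/side0.png')[140:200,350:410];cv2.imwrite('pics/s2.png',cv2.convertScaleAbs(cv2.resize(a,None,fx=8,fy=8,interpolation=2),alpha=1.3))
E
```

```text
(no output)
```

View pics/s1.png

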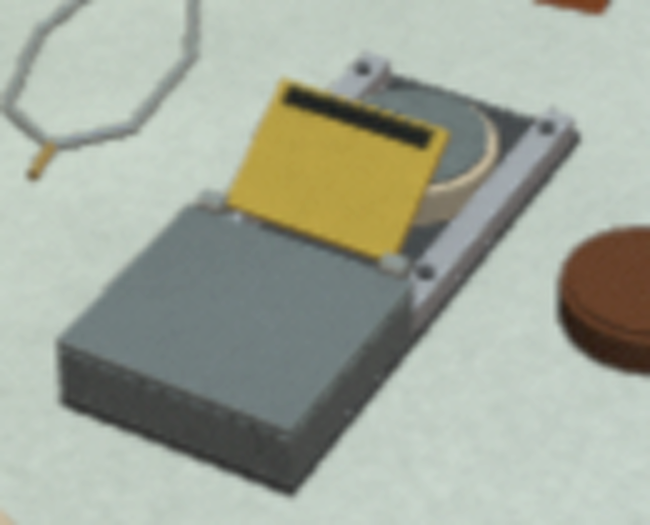

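View pics/s2.png

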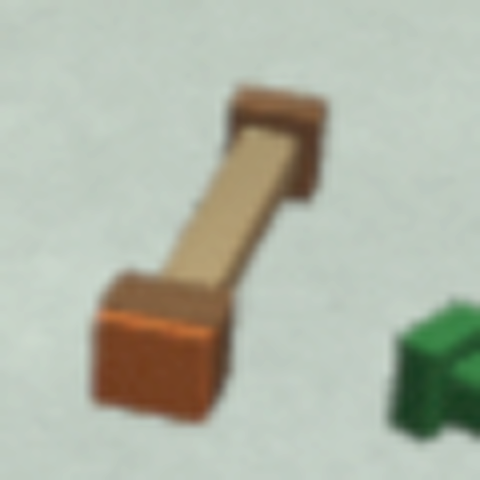

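View pics/t2.png

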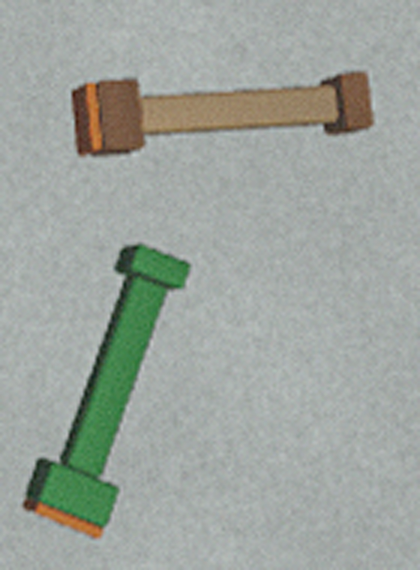

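```bash
cat > fit.py <<'E'
from h import *
from scipy.optimize import least_squares
def T(c):return [((c[0]+.5)/4-.5+230),((c[1]+.5)/4-.5+180)]
def S(c):return [((c[0]+.5)/5-.5+255),((c[1]+.5)/5-.5+190)]
def TB(c):return [((c[0]+.5)/3-.5+440),((c[1]+.5)/3-.5+210)]
def SB(c):return [((c[0]+.5)/8-.5+350),((c[1]+.5)/8-.5+140)]
press=[("top",T,(340,85),(0,-70,47)),("top",T,(318,345),(0,70,47)),("top",T,(98,65),(130,-70,47)),("top",T,(78,322),(130,70,47)),
("top",T,(723,130),(-210,-70,8)),("top",T,(706,384),(-210,70,8)),
("side",S,(60,342),(130,-70,47)),("side",S,(292,431),(130,70,47)),("side",S,(412,288),(0,70,47)),("side",S,(190,205),(0,-70,47)),("side",S,(64,404),(130,-70,0)),("side",S,(292,495),(130,70,0))]
bar=[("top",TB,(92,82),(100,-25,22)),("top",TB,(92,155),(100,25,22)),("top",TB,(369,71),(-100,-20,22)),("top",TB,(373,129),(-100,20,22)),
("side",SB,(97,310),(100,-25,22)),("side",SB,(218,327),(100,25,22)),("side",SB,(212,421),(100,25,-22)),("side",SB,(93,403),(100,-25,-22)),("side",SB,(240,88),(-100,-20,22)),("side",SB,(325,100),(-100,20,22))]
def go(C,x0,use=("top","side")):
    C=[c for c in C if c[0] in use]
    def f(x):
        r=[]
        for n,t,px,l in C:
            l=np.array(l)/1000;c,s=np.cos(x[2]),np.sin(x[2])
            w=[x[0]+c*l[0]-s*l[1],x[1]+s*l[0]+c*l[1],x[3]+l[2]]
            r+=list(proj(n,w)-t(px))
        return r
    o=least_squares(f,x0,loss="soft_l1");print(use,o.x.round(4),np.degrees(o.x[2]).round(2),"res",np.array(f(o.x)).reshape(-1,2).round(1).tolist());return o.x
if __name__=="__main__":
    for u in(("top","side"),("top",),("side",)): go(press,[.58,.09,1.5,0],u)
    for u in(("top","side"),("top",),("side",)): go(bar,[.547,-.333,1.6,.022],u)
    # foot rim from top: fit ellipse of felt/cream ring
    im=np.load("top0im.npy").astype(int);d=np.load("top0.npy")
    for r,c in ((0,(567,239)),):
        p=T(c);cm=camera_model("top");K=cm["K"];q=cm["orientation"];M=R.from_quat([q[1],q[2],q[3],q[0]]).as_matrix()
        ray=M@np.array([(p[0]-K[0,2])/K[0,0],(p[1]-K[1,2])/K[1,1],1]);t=(.034-cm["position"][2])/ray[2];print("foot",(cm["position"]+t*ray).round(4))
E
python3 fit.py
```

```text
('top', 'side') [ 0.5797  0.0956  1.4735 -0.0028] 84.43 res [[0.5, -0.3], [0.4, 0.1], [0.0, -0.4], [-1.5, 0.6], [0.3, 0.1], [0.5, 0.3], [-1.2, -0.1], [0.1, 0.3], [0.7, -1.1], [-0.5, -0.3], [-0.7, 1.0], [0.4, 1.2]]
('top',) [ 0.581   0.0956  1.4746 -0.011 ] 84.49 res [[0.4, -0.1], [0.4, -0.2], [0.4, -0.1], [-1.0, 0.5], [-0.4, 0.1], [-0.0, -0.1]]
('side',) [ 0.5908  0.0718  1.4666 -0.0258] 84.03 res [[-0.1, -0.3], [-0.3, -0.2], [0.0, -0.6], [0.1, 0.3], [0.3, 0.5], [-0.0, 0.4]]
('top', 'side') [ 0.5463 -0.3341  1.6262  0.0226] 93.17 res [[-2.1, 0.6], [0.4, -0.2], [0.1, 0.2], [1.1, -0.3], [-0.4, 0.1], [-0.0, 0.9], [-0.2, 1.0], [-0.5, 0.2], [-0.1, -1.3], [0.8, -0.9]]
('top',) [ 0.5483 -0.3392  1.6205  0.008 ] 92.85 res [[-1.5, 0.3], [0.9, -0.7], [-0.4, 0.5], [0.6, -0.2]]
('side',) [ 0.5642 -0.3954  1.6261 -0.0166] 93.17 res [[0.2, -0.1], [-0.1, 0.6], [-0.2, 0.1], [0.1, -0.4], [-0.2, -0.3], [0.1, 0.1]]
foot [ 0.566  -0.0297  0.034 ]
```

Both views agree on these poses:

| Item | Position (m) | Yaw |
|---|---|---|
| Press | (0.580, 0.0955) | 84.45° |
| Bar | (0.5465, -0.334, 0.0226) | 93.1° |
| Foot | (0.566, -0.030) | n/a |

In the press frame the foot is at (-126, +1.5) mm. Next I'll grasp the bar.

```bash
cat >> h.py <<'E'
def Q(deg):
    a=np.radians(deg)/2;return [0.,float(np.cos(a)),float(np.sin(a)),0.]
PY=84.45;P0=np.array([.580,.0955])
def press(x,y=0.,z=0.):
    a=np.radians(PY);return [P0[0]+np.cos(a)*x-np.sin(a)*y,P0[1]+np.sin(a)*x+np.cos(a)*y,z]
BY=93.1;B0=np.array([.5465,-.334])
E
python3 - <<'E'
from h import *;from workcell import *
print(inverse_kinematics([*B0,.12],Q(BY)),inverse_kinematics(press(-.3,0,.1),Q(PY)),inverse_kinematics(press(-.15,0,.03),Q(PY)))
grip(.085,60)
move_to([*B0,.12],Q(BY))
movel([*B0,.016],vel=.12)
print(observe()["contact_force"])
grip(0.0,60)
o=observe();print(o["clock"],o["width"],o["tool_pos"],o["contact_force"])
movel([*B0,.075],vel=.1)
o=observe();print(o["clock"],o["width"],o["tool_pos"],o["contact_force"])
for n in("side","top"):
    im,d=grab_frame(n); cv2.imwrite(f"pics/{n}1.png",im[:,:,::-1])
E
```

```text
[-6.32371267e-01  2.01667310e-01  1.77118462e+00 -4.44089210e-16
  1.16874072e+00 -6.86476474e-01] [-4.44552578e-01  1.13717919e-01  1.90768130e+00 -4.44089210e-16
  1.12019344e+00 -3.47686804e-01] [-1.89346337e-01  1.68937689e-01  1.98226743e+00 -4.44089210e-16
  9.90387537e-01 -9.24805639e-02]
[ 0.22329427  0.3536452  -0.13935483]
3.35 0.025176412234391293 [ 0.54697218 -0.33427885  0.01665149] [0.81284127 0.29011901 2.90654113]
4.0917 0.024956531161555495 [ 0.54617321 -0.33376578  0.07468988] [-0.14427372  0.28679334 -2.24652641]
```

View pics/side1.png

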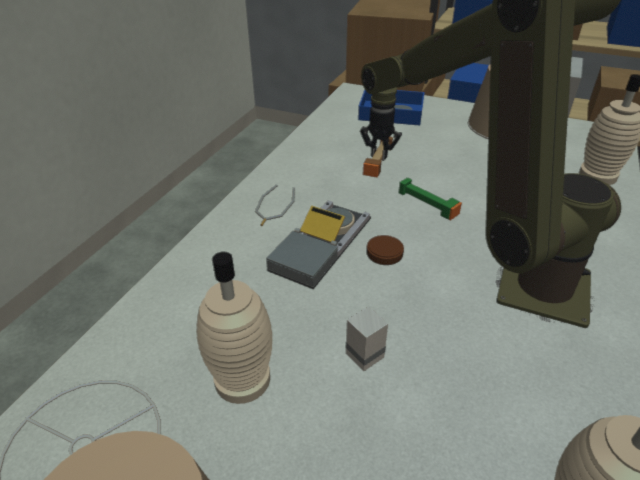

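The side view shows the bar held level, with its head at (371,168) and the scene otherwise undisturbed. The force reading matches its weight of 2.2 N. Next I'll move it into the channel mouth and look.

```bash
python3 - <<'E'
from h import *;from workcell import *
move_to(press(-.325,0,.075),Q(PY))
movel(press(-.325,0,.0285),vel=.08)
movel(press(-.29,0,.0285),vel=.06)
o=observe();print(o["clock"],o["tool_pos"],press(-.29),o["contact_force"])
for n in("side","top"):
    im,d=grab_frame(n); cv2.imwrite(f"pics/{n}2.png",im[:,:,::-1]);
    c={"side":im[170:270,270:430],"top":im[180:290,240:500]}[n]
    cv2.imwrite(f"pics/{n}2c.png",cv2.convertScaleAbs(cv2.resize(c[:,:,::-1],None,fx=3,fy=3,interpolation=2),alpha=1.4))
E
```

```text
6.1583 [ 0.55204826 -0.1930174   0.02857371] [np.float64(0.5519528347399226), np.float64(-0.19314053166676695), 0.0] [-0.41685434 -1.00503567 -2.37996616]
```

View pics/side2c.png

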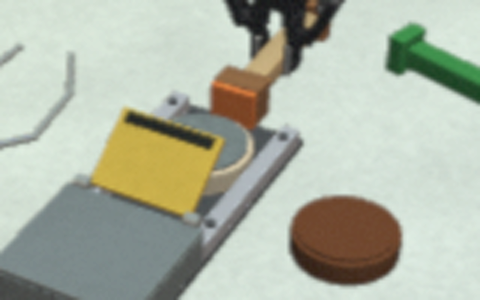

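View pics/top2c.png

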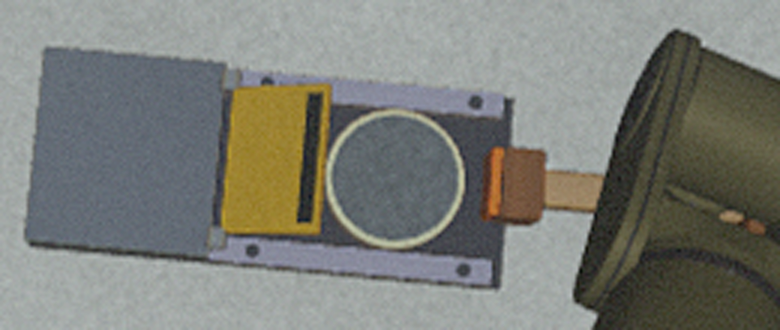

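The bar is centred in the channel: the head is at (513,186) in the top crop, aligned with the foot at (396,178). Next I'll push slowly with a force guard.

```bash
python3 - <<'E'
from h import *;from workcell import *
a=np.radians(PY);ax=np.array([np.cos(a),np.sin(a),0])
f0=observe()["contact_force"]
x=-.29
while x<-.146:
    x+=.008
    hit=movel(press(x,0,.0285),vel=.02,threshold=7)
    o=observe();d=o["tool_pos"][:2]-P0
    F=o["contact_force"]-f0
    print(round(o["clock"],2),"xp",(d@ax[:2]).round(4),"Fax",(F@ax).round(2),"F",F.round(1),hit)
    if hit or -F@ax>7: break
E
```

```text
6.81 xp -0.2819 Fax 1.74 F [0.3 1.7 0.8] False
7.36 xp -0.2738 Fax 1.51 F [0.6 1.5 0.3] False
7.91 xp -0.2657 Fax 1.63 F [0.6 1.6 0.8] False
8.46 xp -0.2577 Fax 0.09 F [0.3 0.1 0.5] False
9.01 xp -0.2497 Fax 1.23 F [0.  1.2 0.6] False
9.56 xp -0.2417 Fax 0.59 F [1.  0.5 0.8] False
10.11 xp -0.2337 Fax 1.76 F [1.  1.7 0.5] False
10.66 xp -0.2257 Fax 1.5 F [ 0.9  1.4 -0.4] False
11.21 xp -0.2177 Fax 0.61 F [0.6 0.6 0.4] False
11.76 xp -0.2097 Fax 1.83 F [ 1.2  1.7 -0. ] False
12.31 xp -0.2017 Fax 1.21 F [1.9 1.  0.9] False
12.86 xp -0.1937 Fax 0.93 F [1.  0.8 1. ] False
13.41 xp -0.1857 Fax 0.63 F [0.5 0.6 0.6] False
13.96 xp -0.1777 Fax 1.15 F [ 1.1  1.  -0.1] False
14.51 xp -0.1703 Fax -2.54 F [-0.9 -2.5  0.2] False
14.73 xp -0.1704 Fax 0.24 F [1.3 0.1 0.7] True
```

```bash
python3 - <<'E'
from h import *;from workcell import *
a=np.radians(PY);ax=np.array([np.cos(a),np.sin(a)])
def st(t):
    o=observe();print(t,round(o["clock"],2),"xp",((o["tool_pos"][:2]-P0)@ax).round(4),"Fax",(o["contact_force"][:2]@ax).round(2))
st("now")
movel(press(-.173,0,.0285),vel=.02);dwell(.2);st("back")
h=movel(press(-.160,0,.0285),vel=.015,threshold=8);st(h);dwell(.1);st("after")
for n in("side","top"):
    im,d=grab_frame(n); cv2.imwrite(f"pics/{n}3.png",im[:,:,::-1]);np.save(n+"3.npy",d)
    c={"side":im[170:290,250:430],"top":im[180:290,240:500]}[n]
    cv2.imwrite(f"pics/{n}3c.png",cv2.convertScaleAbs(cv2.resize(c[:,:,::-1],None,fx=3,fy=3,interpolation=2),alpha=1.4))
E
```

```text
now 14.73 xp -0.1704 Fax -0.89
back 15.22 xp -0.1729 Fax 0.18
True 15.67 xp -0.1703 Fax -1.62
after 15.77 xp -0.1704 Fax -1.82
```

View pics/side3c.png

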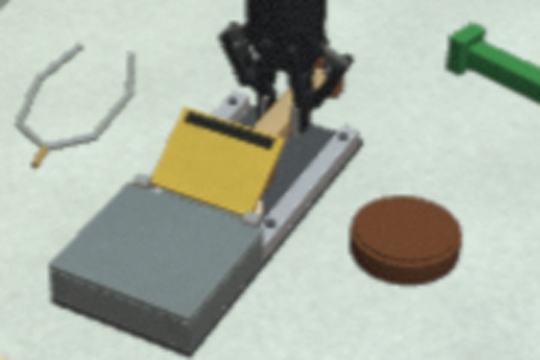

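View pics/top3c.png

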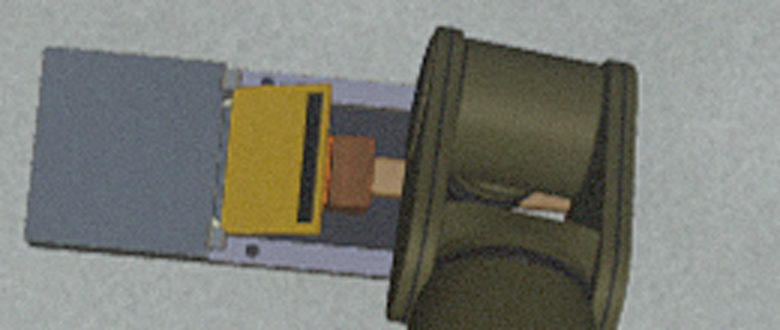

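The stop was felt twice at the same place, with the tool at -170.3 mm, so the stop face is about 30 mm inside the mouth, within the expected 20–50 mm. The top crop shows the head at (350,173), just behind the platen's edge. Next I'll back out and lay the bar down where it was.

```bash
python3 - <<'E'
from h import *;from workcell import *
movel(press(-.18,0,.0285),vel=.03)
movel(press(-.325,0,.0285),vel=.12)
movel(press(-.325,0,.075),vel=.12)
move_to([*B0,.06],Q(BY))
movel([*B0,.026],vel=.08)
h=movel([*B0,.0155],vel=.02,threshold=4)
o=observe();print(h,o["tool_pos"],o["contact_force"],o["clock"])
grip(.085,60)
movel([*B0,.15],vel=.15)
a=np.radians(PY)
# out-of-view pose for a look
move_to([.40,-.35,.25],Q(60))
print(observe()["clock"],observe()["width"])
for n in("side","top"):
    im,d=grab_frame(n); cv2.imwrite(f"pics/{n}4.png",im[:,:,::-1]);np.save(n+"4.npy",d)
    c={"side":im[130:290,250:430],"top":im[180:290,240:500]}[n]
    cv2.imwrite(f"pics/{n}4c.png",cv2.convertScaleAbs(cv2.resize(c[:,:,::-1],None,fx=3,fy=3,interpolation=2),alpha=1.4))
E
```

```text
True [ 0.54670411 -0.33421749  0.01663826] [0.46009063 0.18886892 3.91432516] 19.825
22.2333 0.0850583372039702
```

View pics/side4c.png

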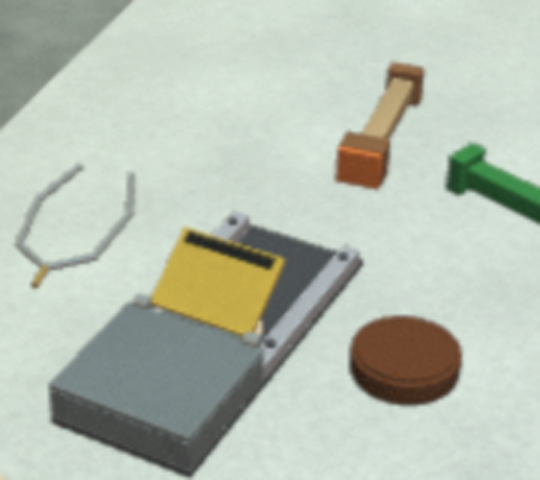

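View pics/top4.png

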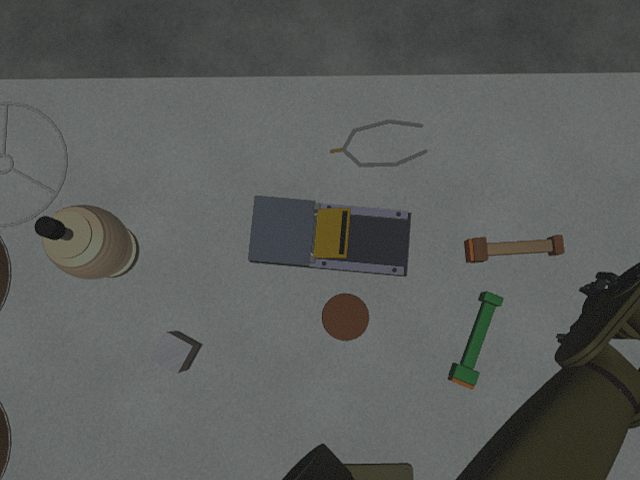

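The side and top views show the bar lying back on the bench from (466,249) to (563,244). The platen is up, with the foot fully under it. Next I'll close the fingers and press the strip down along the platen's arc.

```bash
python3 - <<'E'
from h import *;from workcell import *
P=cloud("top",np.load("top4.npy"));a=np.radians(PY);ax=np.array([np.cos(a),np.sin(a)]);ay=np.array([-ax[1],ax[0]])
s=P[228:236,344:347].reshape(-1,3).mean(0);print("strip meas",s,(s[:2]-P0)@ax,(s[:2]-P0)@ay)
grip(0,40)
def pt(th): return -.004-.074*np.cos(th)+.004*np.sin(th)+.006, .043+.074*np.sin(th)+.004*np.cos(th)
x,z=pt(.6);move_to(press(x,0,z+.05),Q(PY))
movel(press(x,0,z+.022),vel=.08);dwell(.2)
o=observe();f0=o["contact_force"];print(o["clock"],o["width"])
for th in [.55,.45,.35,.25,.2,.15,.1,.05,.02]:
    x,z=pt(th);movel(press(x,0,z+.008),vel=.04)
    o=observe();print(th,(o["tool_pos"][2]-.008).round(4),round(z,4),(o["contact_force"]-f0).round(1),round(o["clock"],2))
    if (o["contact_force"]-f0)[2]>14: break
E
```

```text
strip meas [0.57502368 0.0293372  0.089738  ] -0.06633392031656361 -0.0014459031298571278
25.4167 0.0002560978494567623
0.55 0.0848 0.0851 [-1.2  3.1  1.7] 25.99
0.45 0.0787 0.0788 [-0.   3.3  2.1] 26.32
0.35 0.072 0.0721 [0.4 2.9 2.4] 26.66
0.25 0.0651 0.0652 [0.1 3.  3.6] 26.99
0.2 0.0615 0.0616 [0.5 2.7 2.7] 27.24
0.15 0.0579 0.058 [0.2 3.  4.5] 27.49
0.1 0.0543 0.0544 [0.5 1.7 3.8] 27.74
0.05 0.0508 0.0507 [-0.3  1.   4.7] 27.99
0.02 0.0486 0.0485 [-0.3  1.7  5. ] 28.24
```

```bash
python3 - <<'E'
from h import *;from workcell import *
z=.0480
while z>.0425:
    movel(press(-.072,0,z+.008),vel=.01)
    dwell(.1)
    F=np.mean([observe()["contact_force"] for _ in range(1)],0);o=observe()
    print(round(z,4),(o["tool_pos"][2]-.008).round(4),F.round(1),round(o["clock"],2))
    if F[2]>13: break
    z-=.0005
dwell(.5);print(observe()["contact_force"].round(1))
im,d=grab_frame("side");cv2.imwrite("pics/side5c.png",cv2.convertScaleAbs(cv2.resize(im[130:290,250:430,::-1],None,fx=4,fy=4)[:600],alpha=1.4))
E
```

```text
0.048 0.0481 [1.5 0.2 4.7] 28.59
0.0475 0.0475 [ 0.1 -0.6  4.3] 28.94
0.047 0.0471 [-0.3 -0.7  5.4] 29.29
0.0465 0.047 [-1.3 -1.   7. ] 29.64
0.046 0.047 [-2.6 -0.9  9.5] 29.99
0.0455 0.047 [-4.2 -1.1 12.1] 30.34
0.045 0.047 [-5.4 -0.4 15.8] 30.69
[-5.6  0.3 15.7]
```

View pics/side5c.png

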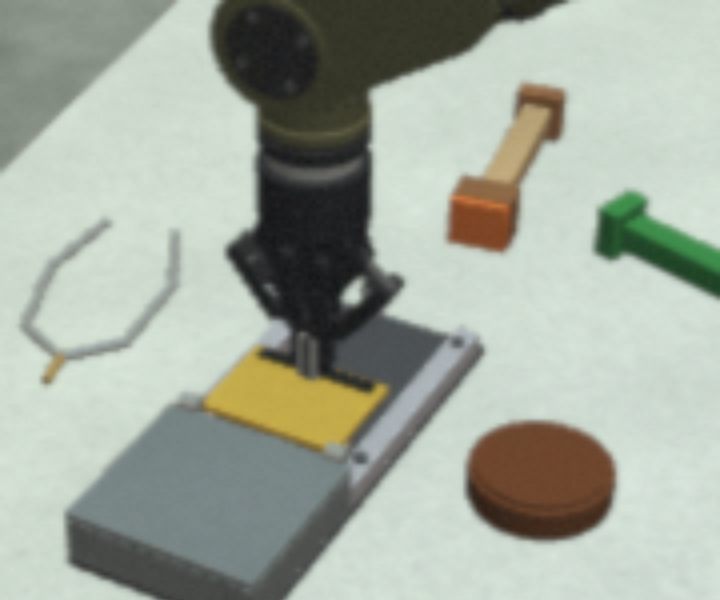

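The crop shows the platen lying flat under the fingers at (305,360). It stopped firmly at 47.0 mm, which is exactly level, with 15.8 N at the tool. Next I'll release it along the same arc and check.

```bash
python3 - <<'E'
from h import *;from workcell import *
def pt(th): return -.004-.074*np.cos(th)+.004*np.sin(th)+.006, .043+.074*np.sin(th)+.004*np.cos(th)
movel(press(-.072,0,.055),vel=.02)
for th in [.1,.2,.3,.4,.5,.6,.68]:
    x,z=pt(th);movel(press(x,0,z+.008),vel=.06)
x,z=pt(.6);movel(press(x,0,z+.08),vel=.1)
move_to([.40,-.35,.25],Q(60));dwell(.3)
for n in("side","top"):
    im,d=grab_frame(n); cv2.imwrite(f"pics/{n}6.png",im[:,:,::-1]);np.save(n+"6.npy",d)
    c={"side":im[130:290,250:430],"top":im[180:290,240:500]}[n]
    cv2.imwrite(f"pics/{n}6c.png",cv2.convertScaleAbs(cv2.resize(c[:,:,::-1],None,fx=3,fy=3,interpolation=2),alpha=1.4))
P=cloud("top",d);a=np.radians(PY);ax=np.array([np.cos(a),np.sin(a)])
s=P[228:236,344:347].reshape(-1,3).mean(0);print("strip",s,(s[:2]-P0)@ax, "bar grip z",P[244:248,515:525,2].mean(),"head",P[246:250,478:484,2].mean())
o=observe();print(o["clock"],o["contact_force"])
E
```

```text
strip [0.57507333 0.02931712 0.08938885] -0.06634910774859436 bar grip z 0.03389923572529137 head 0.04249441487993175
36.2167 [-0.75608274  0.54403141  0.32721846]
```

View pics/side6c.png

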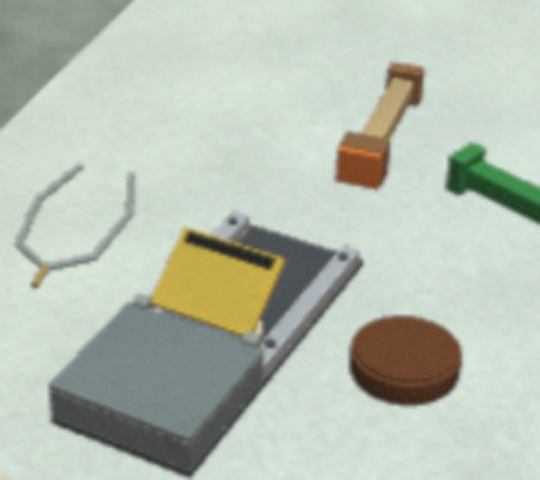

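View pics/top6c.png

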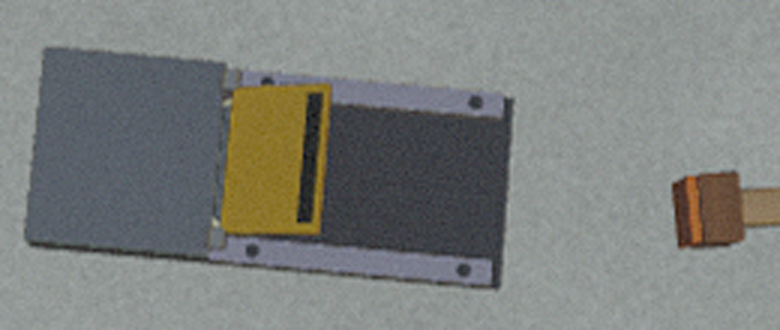

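```bash
python3 - <<'E'
import cv2,numpy as np
for n,(r) in(("side",(slice(190,280),slice(260,380))),("top",(slice(185,285),slice(245,420)))):
    a=cv2.imread(f"pics/{n}4.png").astype(int)[r];b=cv2.imread(f"pics/{n}6.png").astype(int)[r]
    d=cv2.GaussianBlur((abs(a-b).mean(2)).astype(np.float32),(3,3),0);print(n,d.max(),d.mean(),np.unravel_index(d.argmax(),d.shape))
from workcell import *
finish_job();print(observe()["clock"])
E
```

```text
side 2.75 0.7050984 (np.int64(69), np.int64(119))
top 8.125 2.8709514 (np.int64(65), np.int64(97))
the job is handed in; nothing more can be done
the job is handed in; nothing more can be done
```

The job is handed in, at about 36 s on the robot's clock out of the 67 s allowed. No verdict was reported.

- **Foot:** I pushed it along the channel with the bar at 20 mm/s. A force-guarded push met the stop at the same place twice, which puts the stop face about 30 mm inside the mouth. The triggers were a 7 N and then an 8 N change in force, well under the 18 N at which the stop slips. The fingers only held the bar while the foot was being pushed.
- **Bar:** I laid it back where it had been. The images taken just before hand-in show it flat on the bench, well clear of the press.
- **Platen:** I pressed the strip down with closed fingers until it stopped firmly at 47.0 mm, its level height. The tool read about 15.8 N, held for over 0.5 s. It then sprang up to its earlier height (strip at 89.4 mm, 89.7 mm before pressing).
- **Last checks:** Side and top images from before and after pressing differ only by noise around the press, so the foot appears not to have moved. The tool was in free air.
- **Not confirmed:** The stop can't be seen, so the foot resting against it rests on the repeated force contact. The other lamp parts look unmoved in the pictures, but I didn't measure them.

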